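# Weigh two finds boxes by hand and put the loaded one in the tray

### The arm

A 7-joint arm with a two-finger parallel gripper is mounted at the origin on a cart in front of the work surface, level with it; the furniture and walls round the work are solid. World frame = base frame: x ahead of the robot, y to its left, z up, the work surface at z = 0. Lengths are in m, angles in rad, forces in N, time in s.
With the tool pointing down it reaches from about 0.425 to 0.925 m from the base axis. Payload 6.8 kg.
Tool frame: the origin (TCP) lies at the very end of the fingers, on their centre line; the grasp point (between the pads) lies 19 mm behind it; z points along the fingers, y is the direction in which the jaws open and shut (so a half turn about z gives the same grasp; the last joint's range is limited). The gripper opens to 88 mm and grips with 3 to 60 N. Pads are 20 mm wide; open, the fingers measure 115 mm over their backs; the gripper's body (75 mm by 178 mm) begins 61 mm behind the grasp point.
Start: joints at [-1.235, 0.477, 0.022, 1.555, -0.011, 1.109, -0.083], TCP at [0.29, 0.61, 0.188] pointing down, gripper open.
Joint ranges: [-2.96, 2.96], [-0.34, 2.1], [-1.41, 1.46], [0.24, 2.44], [-1.37, 4.51], [0.17, 1.92], [-2.96, 2.96]. Speed limits (rad/s): [2.39, 2.39, 3.14, 3.14, 3.14, 3.14, 3.14].

### API

Orientations are given as a unit quaternion [w, x, y, z].
In Python, from station import ctrl gives the robot as it stands.
- The arm moves only by the tool carry_out, never from a script. Its argument "deltas" is a list of rows, each a list of 3 entries, a list of its own where there are three numbers: the finger opening in mm, from 0 to 87.8, then the shift along the tool's x, y, z in mm, then the turn, a rotation vector about the tool's x, y, z in rad. In form: [[hand, [tx, ty, tz], [wx, wy, wz]], ...]. A call has 1 to 12 rows; each row is the pose to reach, as a shift and turn from the pose commanded when the call began, along the tool's axes at that moment; what a row does not reach only later rows make up. A row lasts 1/8 s, in which the tool goes at most 62.5 mm and 10.7 degrees, less where a joint would pass 70% of its speed; a pose out of reach is approached as far as the arm can. A call with a gripper value outside its range is refused whole. The fingers move at their own pace and stop on an object; "grip_force" is the grip in N (left out, the last holds). Time passes only in rows, so rows that repeat a pose let the fingers close. It gives the time, the measured TCP pose, the force and the opening at its end, in the units of the state.
- ctrl.get_state(): the state, without advancing time (a new reading comes with each control period).
- ctrl.read_camera(name): name is "side" or "top"; returns a dict with "img" (400x640x3 uint8, red, green, blue), "depth" (400x640 float32, m along the optical axis (not along the pixel's ray), 0 where there is no reading), "intrinsics" (3x3 intrinsics, pixels), "k1" (the pictures are not rectified: a ray, as slopes to the right and down, at radius r is drawn at 1 + k1 r^2 times it, then the intrinsics apply), "R" (3x3) and "t" (3): a world point X has camera coordinates R X + t. Camera axes: x right, y down, z forward; pixel columns grow to the right and rows downward; lengths in m; the calibration is good to about 2 mm. A picture is of the moment at which its call begins.
- ctrl.finish_job(): hands the job in, once; it reports no verdict.
Trained networks look in the newest picture that a camera, given by its name, has taken for a name from the list of things; names that differ only in an ending like _2 or _b are one class to them, and where a whole thing is asked for, a point or a joint stands for the part that bears it (a point fixed in the world has none). Each returns a list of dicts, best first, with "confidence" (0 to 1); they miss things now and then, are a little off and sometimes report something else, mostly with a low value. They report only what shows in the picture. A call takes as long as a camera call.
- ctrl.outline_of(thing, camera): "mask" (400x640 bool, what is visible of it) and "pixel" ([column, row] in pixels, amid what is visible of it).
The state is a dict: "time_s": time; "joints": joint angles; "qvel": joint speeds; "joint_efforts": joint torques, N m; "tool_pos": TCP position; "tcp_rot": TCP orientation; "ft_force": force on the tool from outside, world axes, zero at the start; "torque": the same for the moment, N m; "opening": opening from 0.0 (shut) to 1.0 (fully open).
Only numpy, scipy, OpenCV 4.12 (cv2) and the standard library are available. Lean on these libraries where they do the work, as an engineer would, in place of code of your own. Each camera call takes 0.05 s, during which the arm holds its last target. There are 200 camera calls.

### The job

Two identical closed card boxes stand on the desk; one holds a find, the other only light packing. Lift each box clear of the desk in turn to feel its weight and set it back down where it stood; when both have been lifted, take the heavier one and set it down gently, lying flat, in the open grey tray. The lighter box stays on the desk where it stood.

Things in the scene. Friction and masses are not known exactly. Their poses are not given: they have to be found in the camera images.
- box_1_center (a point): closed brown card box, 64 x 89 x 40 mm, one of two exactly alike in the open middle of the desk. One holds a find (0.45 to 0.65 kg), the other only packing (about 0.08 kg); which is which cannot be seen. This point is the box's middle, 20 mm above its underside; x along the short side (64 mm, grip across it), y along the long side, z up. The lid does not come off.
- box_2_center (a point): closed brown card box, 64 x 89 x 40 mm, one of two exactly alike in the open middle of the desk. One holds a find (0.45 to 0.65 kg), the other only packing (about 0.08 kg); which is which cannot be seen. This point is the box's middle, 20 mm above its underside; x along the short side (64 mm, grip across it), y along the long side, z up. The lid does not come off.
- tray_floor (a point): open grey finds tray on the right of the desk, 144 x 204 x 30 mm, fixed; walls 2 mm, rim 28 mm above the desk, inside 136 mm along x and 196 mm along y. This point is the centre of its inner floor, 2 mm above the desk; x along its short side, y along its long side, z up. A box laid with its short side along the tray's long side leaves most room for fingers.

How it is judged:
On the way, in this order (a step that is already met when the one before it is completed fails the run):
1. the lighter box is lifted clear of the desk (by 15 mm or more) while the heavier one stands (((height (world z) of box_1_center above 0.035 m and contact force between anything else and box_2 above 3 N) or (height (world z) of box_2_center above 0.035 m and contact force between anything else and box_1 above 3 N))), for 0.1 s.
2. after that, with the lighter box back on the desk, the heavier box is lifted clear (by 15 mm or more), whether or not it was also lifted before (((height (world z) of box_1_center above 0.035 m and height (world z) of box_2_center below 0.028 m and contact force between anything else and box_2 below 2.5 N) or (height (world z) of box_2_center above 0.035 m and height (world z) of box_1_center below 0.028 m and contact force between anything else and box_1 below 2.5 N))), for 0.1 s.
At the end, for the whole second after the job is handed in: The heavier box lies flat (within 10 degrees) on the floor of the tray, wholly inside its walls, either way round and right way up; the lighter box stands upright on the desk within 50 mm of where it stood at the start; both are released and at rest (((x of box_1_center in the frame of tray_floor between -0.04 and 0.04 m and y of box_1_center in the frame of tray_floor between -0.07 and 0.07 m and z of box_1_center in the frame of tray_floor between 0.014 and 0.026 m and contact force between tray and box_1 above 3 N and angle between each of box_1_center, box_2_center's own z axis and vertical below 0.17 rad and distance of box_2_center from where it was at the start of the episode below 0.05 m and linear speed of each of box_1, box_2 below 0.02 m/s) or (x of box_2_center in the frame of tray_floor between -0.04 and 0.04 m and y of box_2_center in the frame of tray_floor between -0.07 and 0.07 m and z of box_2_center in the frame of tray_floor between 0.014 and 0.026 m and contact force between tray and box_2 above 3 N and angle between each of box_2_center, box_1_center's own z axis and vertical below 0.17 rad and distance of box_1_center from where it was at the start of the episode below 0.05 m and linear speed of each of box_2, box_1 below 0.02 m/s))); the robot touches nothing.
It fails at once if a box is dropped from more than about 2 cm, or thrown (moves faster than 0.6 m/s while the fingers do not touch it) ((linear speed of box_1 above 0.6 m/s and contact force between the fingers and box_1 below 0.1 N) or (linear speed of box_2 above 0.6 m/s and contact force between the fingers and box_2 below 0.1 N)).
It also fails if it takes over 58 s, if anything falls off the work surface, if the arm or the gripper's body presses on something with over 40 N, if the wrist force passes 120 N, or if a joint passes its speed limit or range.

## Working session

There is one attempt and no reset: what is moved stays moved. The work goes in short steps, Python scripts to look and compute and a tool call to move; the robot and the scene stay as the last step left them, time stands still between calls to the robot, and variables do not carry over. Pictures are saved under pics/ and viewed, on a budget of 10 in all, crops included, one or two more only if the job needs it, and the job is handed in when it is done.

Besides the shell and the picture viewer there is one more tool, called as name(argument=value, ...), one argument or row to a line, values as JSON. carry_out: Moves the arm, as the interface text tells. Its arguments: {"type":"object","properties":{"deltas":{"type":"array","items":{"type":"array"}},"grip_force":{"type":"number"}},"required":["deltas"]}

```bash
mkdir -p pics; cat > h.py <<'E'
import numpy as np,cv2
from station import ctrl
def cloud(cam,mask):
    d=cam["depth"];v,u=np.nonzero(mask&(d>0));z=d[v,u].astype(float);K=np.array(cam["intrinsics"])
    n=cv2.undistortPoints(np.stack([u,v],1).astype(np.float64)[:,None],K,np.array([cam["k1"],0,0,0.]))[:,0]
    P=np.c_[n*z[:,None],z]
    return (P-np.array(cam["t"]))@np.array(cam["R"])
def rect(P):
    r=cv2.minAreaRect((P[:,:2]*1000).astype(np.float32));return r
E
python3 - <<'E'
from h import *
s=ctrl.get_state();print(s)
for n in ["top","side"]:
    c=ctrl.read_camera(n);cv2.imwrite(f"pics/{n}0.png",c["img"][:,:,::-1])
    print(n,np.round(-np.array(c["R"]).T@c["t"],3),c["k1"])
    for th in ["box_1_center","tray_floor"]:
        for o in ctrl.outline_of(th,n):
            P=cloud(c,o["mask"]);print(th,o["confidence"],o["pixel"],o["mask"].sum(),np.round(np.median(P,0),3),np.percentile(P[:,2],[2,98]).round(3))
            zt=np.percentile(P[:,2],95)
            Q=P[(P[:,2]>zt-.008)&(P[:,2]<zt+.008)];print("  top",rect(Q),len(Q))
E
```

```text
{'time_s': 0.0, 'joints': array([-1.23509969,  0.47781047,  0.02233776,  1.55643889, -0.01147614,
        1.10928492, -0.08311366]), 'qvel': array([ 0.0007981 ,  0.00089172, -0.00161105, -0.00124845,  0.00149351,
        0.00149364, -0.00223913]), 'joint_efforts': array([ 5.11135331e-04, -5.82830608e+01,  1.53480012e+00, -2.72615737e+01,
       -5.43356314e-02,  1.66234479e-02,  1.16879296e-04]), 'tool_pos': array([0.28956637, 0.60900426, 0.1869801 ]), 'tcp_rot': array([-1.23020126e-04,  2.20071716e-01,  9.75483274e-01, -8.98317577e-04]), 'ft_force': array([ 1.20535078,  0.43981925, -0.3604967 ]), 'torque': array([ 0.00996748,  0.02286958, -0.03410581]), 'opening': 1.0016873245538673}
top [0.445 0.003 0.897] -0.08187321831721786
box_1_center 0.71 [192.9, 211.2] 1308 [0.527 0.277 0.04 ] [0.001 0.044]
  top ((528.8153076171875, 279.2705993652344), (65.09095001220703, 90.29084777832031), 20.400009155273438) 1148
tray_floor 0.69 [435.7, 198.3] 5683 [ 0.549 -0.276  0.003] [-0.     0.031]
  top ((547.3587036132812, -270.8323059082031), (203.99423217773438, 146.1480712890625), 86.54171752929688) 656
side [ 0.473 -0.651  0.607] -5.85980055456911e-05
box_1_center 0.65 [312.1, 150.2] 802 [0.53  0.257 0.038] [0.002 0.042]
  top ((530.2836303710938, 280.37408447265625), (65.44477844238281, 93.21870422363281), 20.450546264648438) 480
tray_floor 0.59 [348.1, 339.0] 10637 [ 0.55  -0.28   0.003] [0.001 0.031]
  top ((548.6676635742188, -269.8492431640625), (205.39059448242188, 144.49453735351562), 86.66818237304688) 1365
```

View pics/top0.png

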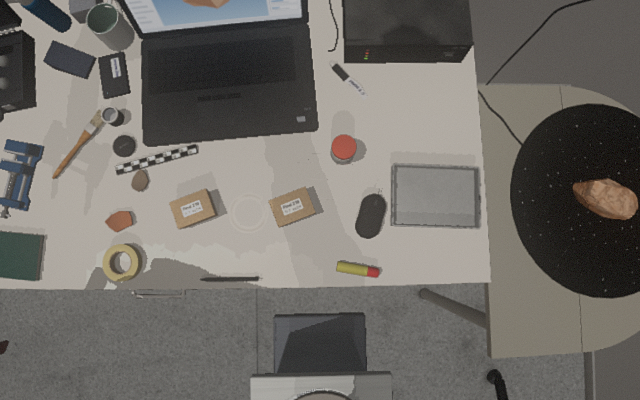

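View pics/side0.png

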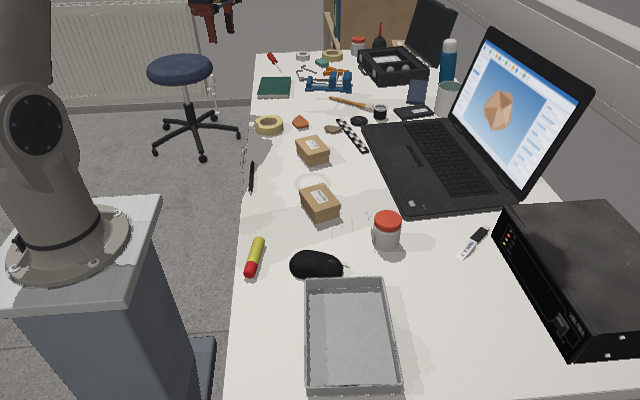

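The top view shows the two boxes at about (193,209) and (292,206), and the tray at (436,197). A red-lidded jar is at (343,148) and a mouse at (370,215). The side view agrees.

```bash
cat >> h.py <<'E'
def boxfit(c,win):
    m=np.zeros((400,640),bool);u0,u1,v0,v1=win;m[v0:v1,u0:u1]=1
    hsv=cv2.cvtColor(c["img"],cv2.COLOR_RGB2HSV);P=cloud(c,m)
    Q=P[(P[:,2]>.032)&(P[:,2]<.047)]
    return rect(Q),len(Q),np.median(Q[:,2])
E
python3 - <<'E'
from h import *
from scipy.spatial.transform import Rotation as R
c=ctrl.read_camera("top")
print(boxfit(c,(160,225,180,235)),boxfit(c,(263,322,182,232)))
m=np.zeros((400,640),bool);m[100:285,100:490]=1
P=cloud(c,m)
for lo in (.05,.08,.12):
    Q=P[P[:,2]>lo];print(lo,len(Q),Q.min(0).round(2) if len(Q) else'',Q.max(0).round(2) if len(Q) else '')
m[:]=0;m[130:165,328:360]=1;Q=cloud(c,m);print("jar",Q[:,2].max(),np.median(Q[Q[:,2]>.04],0))
m[:]=0;m[190:242,352:390]=1;Q=cloud(c,m);Q=Q[Q[:,2]>.01];print("mouse",Q.min(0),Q.max(0))
s=ctrl.get_state();print(R.from_quat(s["tcp_rot"],scalar_first=True).as_matrix().round(4))
E
```

```text
(((529.3935546875, 278.694091796875), (66.25100708007812, 89.32789611816406), 20.102903366088867), 1174, np.float64(0.040690502626579396)) (((528.2381591796875, 56.606597900390625), (63.99992370605469, 89.12399291992188), 20.23933982849121), 1166, np.float64(0.04062764439638576))
0.05 517 [ 0.63 -0.09  0.05] [ 0.68 -0.03  0.07]
0.08 0  
0.12 0  
jar 0.07330614296917537 [ 0.65259807 -0.05971301  0.06809358]
mouse [ 0.45483384 -0.15521034  0.01010833] [ 0.55710612 -0.08665275  0.04084291]
[[-9.031e-01  4.294e-01 -1.000e-04]
 [ 4.294e-01  9.031e-01 -4.000e-04]
 [-0.000e+00 -4.000e-04 -1.000e+00]]
```

```bash
cat >> h.py <<'E'
from scipy.spatial.transform import Rotation as R
def go(x,y,z,yaw):  # mm, deg: yaw of tool y axis in world
    s=ctrl.get_state();M=R.from_quat(s["tcp_rot"],scalar_first=True)
    a=np.radians(yaw);Y=np.array([np.cos(a),np.sin(a),0]);Z=np.array([0,0,-1.]);T=R.from_matrix(np.c_[np.cross(Y,Z),Y,Z])
    print("t",s["time_s"].__round__(2),"pos",(s["tool_pos"]*1000).round(1),"d",M.inv().apply(np.array([x,y,z])-s["tool_pos"]*1000).round(1),"w",(M.inv()*T).as_rotvec().round(3),"F",s["ft_force"].round(2),"open",round(s["opening"]*87.8,1))
E
python3 -c "
from h import *
go(529.5,279,100,20.2)"
```

```text
t 0.35 pos [289.8 609.5 187.7] d [-358.4 -195.5   87.8] w [-0.     0.     0.774] F [ 0.17 -0.08 -0.  ] open 87.8
```

carry_out(
  deltas=[
    [87.8, [-36, -20, 9], [0, 0, 0.08]],
    [87.8, [-78, -43, 19], [0, 0, 0.17]],
    [87.8, [-125, -68, 31], [0, 0, 0.27]],
    [87.8, [-172, -94, 42], [0, 0, 0.37]],
    [87.8, [-219, -119, 54], [0, 0, 0.47]],
    [87.8, [-266, -145, 65], [0, 0, 0.57]],
    [87.8, [-308, -168, 76], [0, 0, 0.67]],
    [87.8, [-340, -186, 84], [0, 0, 0.74]],
    [87.8, [-358.4, -195.5, 88], [0, 0, 0.774]],
    [87.8, [-358.4, -195.5, 88], [0, 0, 0.774]],
    [87.8, [-358.4, -195.5, 88], [0, 0, 0.774]],
  ],
  grip_force=30,
)

```text
time_s: 1.72
tool_pos: [0.5287, 0.2813, 0.1002]
tcp_rot: [-0.0, 0.571, 0.821, 0.0]
ft_force: [-0.5, -0.4, 0.4]
opening: 1.0
```

```bash
python3 -c "
from h import *
go(529.5,279,6,20.2)"
```

```text
t 1.73 pos [528.7 281.3 100.2] d [-2.6 -0.1 94.2] w [ 0.    -0.001  0.004] F [-0.49 -0.39  0.41] open 87.8
```

carry_out(
  deltas=[
    [87.8, [0, 0, 25], [0, 0, 0]],
    [87.8, [0, 0, 55], [0, 0, 0]],
    [87.8, [0, 0, 78], [0, 0, 0]],
    [87.8, [0, 0, 90], [0, 0, 0]],
    [87.8, [0, 0, 94], [0, 0, 0]],
    [87.8, [0, 0, 94], [0, 0, 0]],
    [50, [0, 0, 94], [0, 0, 0]],
    [50, [0, 0, 94], [0, 0, 0]],
    [50, [0, 0, 94], [0, 0, 0]],
    [50, [0, 0, 94], [0, 0, 0]],
    [50, [0, 0, 94], [0, 0, 0]],
    [50, [0, 0, 94], [0, 0, 0]],
  ],
  grip_force=30,
)

```text
time_s: 3.22
tool_pos: [0.5296, 0.2791, 0.0059]
tcp_rot: [-0.0, 0.572, 0.82, -0.0]
ft_force: [0.3, 0.6, -0.4]
opening: 0.571
```

```bash
python3 -c "
from h import *
go(529.5,279,50,20.2)"
```

```text
t 3.23 pos [529.6 279.1   5.9] d [ -0.1  -0.1 -44.1] w [-0. -0.  0.] F [ 0.26  0.56 -0.45] open 50.1
```

The jaws closed to 50 mm, so they did not stop on a 64 mm box. I need to look.

```bash
python3 -c "
from h import *
c=ctrl.read_camera('top');d=ctrl.read_camera('side')
cv2.imwrite('pics/a.png',np.hstack([cv2.resize(c['img'][130:280,120:260],(400,428)),cv2.resize(d['img'][80:230,240:380],(400,428))])[:,:,::-1])
m=np.zeros((400,640),bool);m[180:236,160:226]=1
P=cloud(c,m);Q=P[(P[:,2]>.03)&(P[:,2]<.047)];print(rect(Q),len(Q))
print(ctrl.get_state())"
```

```text
((535.652099609375, 261.86358642578125), (65.32215881347656, 53.533714294433594), 20.06301498413086) 522
{'time_s': 3.325, 'joints': array([-0.75893822,  0.58756016,  0.22566357,  1.88931345, -0.19714345,
        0.68607581, -0.06383549]), 'qvel': array([ 1.90334409e-04,  1.14852068e-03,  2.44284505e-04, -3.96618379e-05,
       -1.92601727e-03, -4.67166199e-04,  3.85810497e-04]), 'joint_efforts': array([ 3.15568504e-03, -5.51792228e+01,  5.03027871e+00, -1.89387399e+01,
       -3.81217687e-02,  1.17976361e-02,  2.51919045e-05]), 'tool_pos': array([0.52954976, 0.27920484, 0.00593813]), 'tcp_rot': array([-2.34034933e-05,  5.71974860e-01,  8.20271150e-01,  1.00599448e-05]), 'ft_force': array([-0.38375733, -0.24125199,  1.05429112]), 'torque': array([-0.07982325,  0.09495698,  0.02008211]), 'opening': 0.5671451812674233}
```

View pics/a.png

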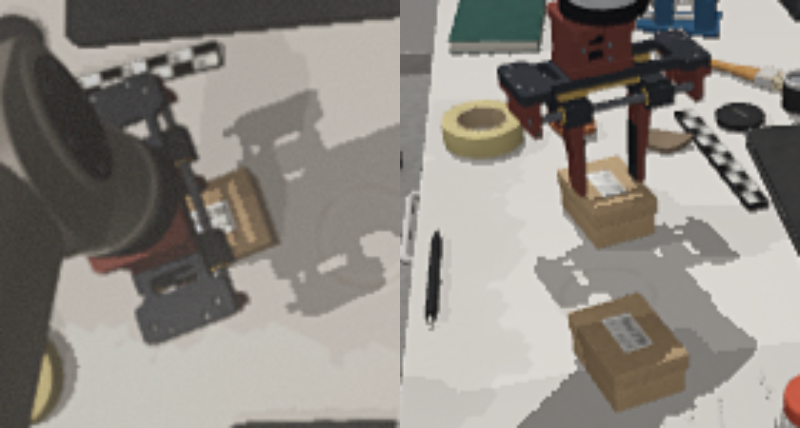

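```bash
python3 -c "
from h import *
d=ctrl.read_camera('side')
m=np.zeros((400,640),bool);m[80:170,285:385]=1
P=cloud(d,m)*1000
a=np.radians(20.2);q=P[:,:2]-[529.5,279.2]
u=q@[np.cos(a),np.sin(a)];v=q@[-np.sin(a),np.cos(a)]
for lo,hi in((5,15),(15,25),(25,35),(35,45),(45,55),(55,65),(65,80)):
    k=(P[:,2]>lo)&(P[:,2]<hi)&(abs(u)<75)&(abs(v)<60)
    h=np.histogram(u[k],np.arange(-70,71,5))[0];print(lo,h, 'v',np.percentile(v[k],[2,50,98]).round(), [np.median(v[k&(abs(u-c)<8)]).round() for c in(-35,35)])
cv2.imwrite('pics/b.png',cv2.resize(d['img'][85:175,270:390],(800,600),interpolation=cv2.INTER_CUBIC)[:,:,::-1])
"
```

```text
5 [ 0  0  0  0  0  0  0  0 40  6  5  8  4  7  7  4  6  4  4  6  0  0  0  0
  0  0  0  0] v [-43. -40.  36.] [np.float64(-0.0), np.float64(-41.0)]
15 [ 0  0  0  0  0  0  0  0 33  5  3  4  7  3  5  3  6  5  5  6  0  0  0  0
  0  0  0  0] v [-42. -39.  42.] [np.float64(0.0), np.float64(-41.0)]
25 [ 0  0  0  0  0  0  0 25 19  8  5  6  5  7  7  5  5  5  3  6  3  0  0  0
  0  0  0  0] v [-45. -42.  37.] [np.float64(-7.0), np.float64(-42.0)]
35 [ 0  0  0  0  0  0  0 17 35 21 22 24 33 32 34 38 32 38 33 38 16  0  0  0
  0  0  0  0] v [-44. -11.  42.] [np.float64(-3.0), np.float64(-11.0)]
45 [ 0  0  0  0  0  0  0 13  6  1  0  0  0  0  0  0  0  0  0 13  6  1  0  0
  0  0  0  0] v [-14. -10.   9.] [np.float64(-5.0), np.float64(-11.0)]
55 [ 0  0  0  0  0  0  0 11  7  0  0  0  0  0  0  0  0  0  0 14  6  0  0  0
  0  0  0  0] v [-13.  -9.   9.] [np.float64(-7.0), np.float64(-11.0)]
65 [ 0  0  0  0  0  0  0 20  7  3  0  0  0  0  0  0  0  0  0 18  9  2  0  0
  0  0  0  0] v [-13.  -9.   9.] [np.float64(-8.0), np.float64(-10.0)]
```

View pics/b.png

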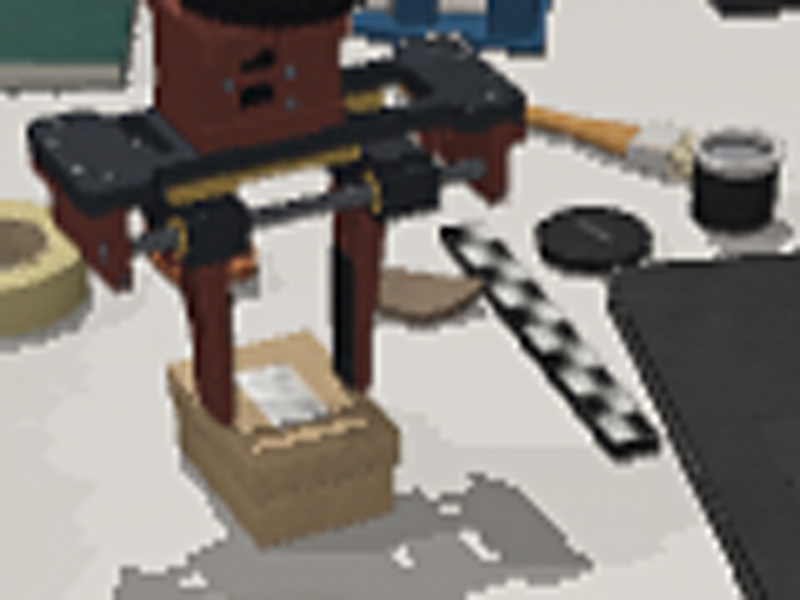

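carry_out(
  deltas=[
    [87.8, [0, 0, 0], [0, 0, 0]],
    [87.8, [0, 0, 0], [0, 0, 0]],
    [87.8, [0, 0, 0], [0, 0, 0]],
    [87.8, [0, 0, 0], [0, 0, 0]],
    [87.8, [0, 0, -30], [0, 0, 0]],
    [87.8, [0, 0, -74], [0, 0, 0]],
    [87.8, [0, 0, -94], [0, 0, 0]],
    [87.8, [0, 0, -94], [0, 0, 0]],
  ],
)

```text
time_s: 4.38
tool_pos: [0.5307, 0.2798, 0.1015]
tcp_rot: [0.001, 0.572, 0.82, 0.002]
ft_force: [0.3, -0.1, -0.4]
opening: 0.997
```

```bash
python3 -c "
from h import *
go(529.5,279,6,20.2)
d=ctrl.read_camera('side')
c=ctrl.read_camera('top');print(boxfit(c,(160,225,180,235)))
m=np.zeros((400,640),bool);m[60:170,285:385]=1
P=cloud(d,m)*1000
a=np.radians(20.2);q=P[:,:2]-[529.5,279.2]
u=q@[np.cos(a),np.sin(a)];v=q@[-np.sin(a),np.cos(a)]
for lo in range(0,180,10):
    k=(P[:,2]>lo)&(P[:,2]<lo+10)&(abs(u)<75)&(abs(v)<60)
    print(lo,np.histogram(u[k],np.arange(-70,71,5))[0])
cv2.imwrite('pics/c.png',cv2.resize(d['img'][65:175,260:400],(800,600),interpolation=cv2.INTER_CUBIC)[:,:,::-1])
"
```

```text
t 4.38 pos [530.7 279.8 101.5] d [-0.5 -1.7 95.5] w [ 0.003 -0.001  0.   ] F [ 0.28 -0.09 -0.4 ] open 87.6
(((529.4586791992188, 277.859619140625), (64.98950958251953, 87.72828674316406), 20.035778045654297), 943, np.float64(0.04082707532982347))
0 [18 17 18 22 26 20 18 23 46 10  8 10  9  6 11  9  8 11  7 12  4  6 11  8
 11 14 26 16]
10 [ 0  0  0  0  0  0  0  0 40  6  3  6  7  6  4  5  6  5  5  5  0  0  0  0
  0  0  0  0]
20 [ 0  0  0  0  0  0  0 10 21  5  3  7  4  6  5  6  4  5  4  6  1  0  0  0
  0  0  0  0]
30 [ 0  0  0  0  0  0  0 27 36 27 17 24 18 23 24 22 19 22 26 17 15  0  0  0
  0  0  0  0]
40 [ 0  0  0  0  0  0  0  2 16 17 19 17 18 17 13 18 18 15 11 20  6  0  0  0
  0  0  0  0]
50 [0 0 0 0 0 0 0 0 0 0 0 0 0 0 0 0 0 0 0 0 0 0 0 0 0 0 0 0]
60 [0 0 0 0 0 0 0 0 0 0 0 0 0 0 0 0 0 0 0 0 0 0 0 0 0 0 0 0]
70 [0 0 0 0 0 0 0 0 0 0 0 0 0 0 0 0 0 0 0 0 0 0 0 0 0 0 0 0]
80 [0 0 0 0 0 0 0 0 0 0 0 0 0 0 0 0 0 0 0 0 0 0 0 0 0 0 0 0]
90 [0 0 0 0 0 0 0 0 0 0 0 0 0 0 0 0 0 0 0 0 0 0 0 0 0 0 0 0]
100 [0 0 0 0 0 0 0 0 0 0 0 0 0 0 0 0 0 0 0 0 0 0 0 0 0 0 0 0]
110 [0 0 0 0 0 0 0 0 0 0 0 0 0 0 0 0 0 0 0 0 0 0 0 0 0 0 0 0]
120 [0 0 0 0 0 0 0 0 0 0 0 0 0 0 0 0 0 0 0 0 0 0 0 0 0 0 0 0]
130 [0 0 0 0 5 2 0 0 0 0 0 0 0 0 0 0 0 0 0 0 0 0 0 5 3 0 0 0]
140 [ 0  0  0  3 14  7  1  0  0  0  0  0  0  0  0  0  0  0  0  0  0  0  0 16
  8  0  0  0]
150 [ 0  0  0  2 17  3  0  0  0  0  0  0  0  0  0  0  0  0  0  0  0  0  0 20
  6  0  0  0]
160 [ 0  0  0  3 13  6  0  0  0  0  0  0  0  0  0  0  0  0  0  0  0  0  0 17
  9  2  0  0]
170 [ 0  0  0 14  7  4  0  0  0  0  0  0  0  0  0  0  0  0  0  0  0  0  0 19
  7  3  0  0]
```

View pics/c.png

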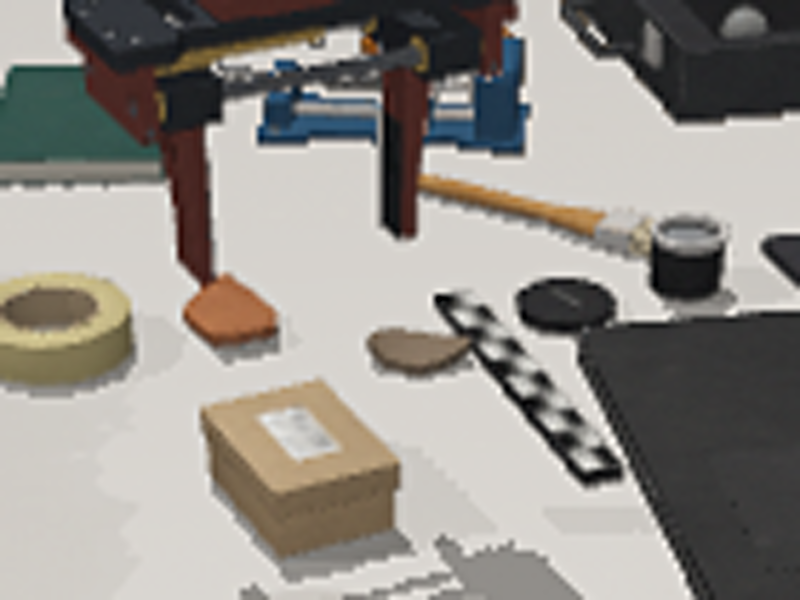

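```bash
cat >> h.py <<'E'
def fingers(win,x,y,yaw,zlo):
    d=ctrl.read_camera('side');m=np.zeros((400,640),bool);u0,u1,v0,v1=win;m[v0:v1,u0:u1]=1
    P=cloud(d,m)*1000;a=np.radians(yaw);q=P[:,:2]-[x,y]
    u=q@[np.cos(a),np.sin(a)];v=q@[-np.sin(a),np.cos(a)]
    for s in(-1,1):
        k=(P[:,2]>zlo)&(u*s>15)&(abs(u)<75)&(abs(v)<40)
        print(s,"zmin",np.sort(P[k,2])[:6].round(1),"u",np.percentile(u[k],[2,50,98]).round(1),"v",np.percentile(v[k],[2,50,98]).round(1))
    s=ctrl.get_state();print((s["tool_pos"]*1000).round(1))
E
python3 -c "
from h import *
fingers((285,385,60,170),529.5,279,20.2,60)"
```

```text
-1 zmin [135.  136.  136.8 137.2 138.4 138.5] u [-73.1 -47.5 -17. ] v [-34.3 -19.4  16.9]
1 zmin [133.4 134.4 134.7 135.5 136.  136.1] u [18.5 48.2 74.1] v [-34.1 -13.1  20.2]
[528.7 278.8  98.7]
```

The fingertips are really about 34 mm above the reported TCP, and the jaws closed just over the lid. The box has not moved. I'll descend in stages and check the true tip height.

carry_out(
  deltas=[
    [87.8, [0, 0, 25], [0, 0, 0]],
    [87.8, [0, 0, 60], [0, 0, 0]],
    [87.8, [0, 0, 90], [0, 0, 0]],
    [87.8, [0, 0, 108], [0, 0, 0]],
    [87.8, [0, 0, 114], [0, 0, 0]],
    [87.8, [0, 0, 114], [0, 0, 0]],
  ],
)

```text
time_s: 5.28
tool_pos: [0.5297, 0.2791, -0.014]
tcp_rot: [0.0, 0.572, 0.82, -0.0]
ft_force: [0.8, -1.1, -0.2]
opening: 0.995
```

```bash
python3 -c "
from h import *
go(529.5,279,-27,20.2)
d=ctrl.read_camera('side')
m=np.zeros((400,640),bool);m[80:170,285:385]=1
P=cloud(d,m)*1000
a=np.radians(20.2);q=P[:,:2]-[529.5,279.2]
u=q@[np.cos(a),np.sin(a)];v=q@[-np.sin(a),np.cos(a)]
for s in(-1,1):
    k=(P[:,2]>5)&(u*s>37)&(abs(u)<65)&(abs(v)<25)
    print(s,np.sort(P[k,2])[:10].round(1),np.percentile(u[k],[2,98]).round(1))
"
```

```text
t 5.28 pos [529.7 279.1 -14. ] d [-0.1 -0.2 13. ] w [-0.  0.  0.] F [ 0.81 -1.07 -0.16] open 87.4
-1 [21.2 21.9 24.7 25.3 25.5 25.7 26.  26.  26.7 27.2] [-63.9 -37.3]
1 [21.4 21.9 22.5 22.6 23.1 23.4 23.8 23.9 24.1 24.3] [39.1 64.3]
```

carry_out(
  deltas=[
    [87.8, [0, 0, 7], [0, 0, 0]],
    [87.8, [0, 0, 13], [0, 0, 0]],
    [60, [0, 0, 13], [0, 0, 0]],
    [50, [0, 0, 13], [0, 0, 0]],
    [50, [0, 0, 13], [0, 0, 0]],
    [50, [0, 0, 13], [0, 0, 0]],
  ],
  grip_force=30,
)

```text
time_s: 6.08
tool_pos: [0.5295, 0.2792, -0.0269]
tcp_rot: [-0.0, 0.572, 0.82, -0.0]
ft_force: [-0.4, 0.2, -0.2]
opening: 0.728
```

Gripped at 64 mm. Now I'll lift and weigh it.

carry_out(
  deltas=[
    [50, [0, 0, -4], [0, 0, 0]],
    [50, [0, 0, -14], [0, 0, 0]],
    [50, [0, 0, -26], [0, 0, 0]],
    [50, [0, 0, -36], [0, 0, 0]],
    [50, [0, 0, -40], [0, 0, 0]],
    [50, [0, 0, -40], [0, 0, 0]],
    [50, [0, 0, -40], [0, 0, 0]],
    [50, [0, 0, -40], [0, 0, 0]],
    [50, [0, 0, -40], [0, 0, 0]],
  ],
)

```text
time_s: 7.2
tool_pos: [0.5294, 0.279, 0.0127]
tcp_rot: [-0.0, 0.572, 0.82, -0.0]
ft_force: [-0.5, 0.7, -4.8]
opening: 0.726
```

```bash
python3 -c "
from h import *
F=[]
for i in range(3):
    d=ctrl.read_camera('side');s=ctrl.get_state();F.append(s['ft_force']);
print(np.round(F,2),s['opening'])
m=np.zeros((400,640),bool);m[80:170,285:385]=1
P=cloud(d,m)*1000;q=P[np.linalg.norm(P[:,:2]-[529,279],axis=1)<45];print(np.histogram(q[:,2],np.arange(0,110,5)))
"
```

```text
[[-0.19 -0.56 -4.92]
 [-0.41 -0.39 -6.14]
 [ 0.15 -0.49 -5.57]] 0.7232149775343298
(array([215,   0,   0,   0,   0,   0,   0,   0,  26,  31,  38,  37,  32,
        33,  37, 221, 177,  24,  22,  23,  25]), array([  0,   5,  10,  15,  20,  25,  30,  35,  40,  45,  50,  55,  60,
        65,  70,  75,  80,  85,  90,  95, 100, 105]))
```

Box A (left) reads about 5.4 N, so it is the heavy one. I'll set it back, then go to box B.

carry_out(
  deltas=[
    [50, [0, 0, 8], [0, 0, 0]],
    [50, [0, 0, 20], [0, 0, 0]],
    [50, [0, 0, 31], [0, 0, 0]],
    [50, [0, 0, 37], [0, 0, 0]],
    [50, [0, 0, 39.5], [0, 0, 0]],
    [50, [0, 0, 40], [0, 0, 0]],
    [50, [0, 0, 40], [0, 0, 0]],
    [87.8, [0, 0, 40], [0, 0, 0]],
    [87.8, [0, 0, 40], [0, 0, 0]],
    [87.8, [0, 0, 40], [0, 0, 0]],
    [87.8, [0, 0, 40], [0, 0, 0]],
    [87.8, [0, 0, 30], [0, 0, 0]],
  ],
)

```text
time_s: 8.85
tool_pos: [0.529, 0.2789, -0.0173]
tcp_rot: [-0.0, 0.572, 0.82, -0.001]
ft_force: [0.2, -0.6, 0.8]
opening: 1.003
```

```bash
python3 -c "
from h import *
go(528.5,56.6,60,20.2)"
```

```text
t 8.85 pos [529.  278.9 -17.3] d [-208.4  -77.4  -77.1] w [-0.001  0.     0.   ] F [ 0.18 -0.58  0.82] open 88.1
```

carry_out(
  deltas=[
    [87.8, [0, 0, -25], [0, 0, 0]],
    [87.8, [0, 0, -55], [0, 0, 0]],
    [87.8, [-15, -6, -77], [0, 0, 0]],
    [87.8, [-55, -20, -77], [0, 0, 0]],
    [87.8, [-105, -39, -77], [0, 0, 0]],
    [87.8, [-155, -58, -77], [0, 0, 0]],
    [87.8, [-192, -71, -77], [0, 0, 0]],
    [87.8, [-208.5, -77.5, -77], [0, 0, 0]],
    [87.8, [-208.5, -77.5, -77], [0, 0, 0]],
    [87.8, [-208.5, -77.5, -77], [0, 0, 0]],
  ],
)

```text
time_s: 10.1
tool_pos: [0.5291, 0.0589, 0.06]
tcp_rot: [-0.0, 0.571, 0.821, 0.0]
ft_force: [0.4, 0.6, -0.5]
opening: 0.995
```

```bash
python3 -c "
from h import *
go(528.5,56.6,-27,20.2)
c=ctrl.read_camera('top');print(boxfit(c,(160,225,180,235)))"
```

```text
t 10.1 pos [529.1  58.9  60. ] d [-2.1 -1.4 87. ] w [ 0.001 -0.001  0.003] F [ 0.41  0.61 -0.49] open 87.3
(((529.4700317382812, 279.3856506347656), (65.07813262939453, 89.7408676147461), 20.22211456298828), 1175, np.float64(0.04069143572109599))
```

carry_out(
  deltas=[
    [87.8, [0, 0, 25], [0, 0, 0]],
    [87.8, [0, 0, 50], [0, 0, 0]],
    [87.8, [0, 0, 70], [0, 0, 0]],
    [87.8, [0, 0, 82], [0, 0, 0]],
    [87.8, [0, 0, 87], [0, 0, 0]],
    [87.8, [0, 0, 87], [0, 0, 0]],
    [60, [0, 0, 87], [0, 0, 0]],
    [50, [0, 0, 87], [0, 0, 0]],
    [50, [0, 0, 87], [0, 0, 0]],
    [50, [0, 0, 87], [0, 0, 0]],
  ],
)

```text
time_s: 11.4
tool_pos: [0.5292, 0.0568, -0.0267]
tcp_rot: [0.0, 0.572, 0.82, 0.0]
ft_force: [-0.7, -0.8, 4.9]
opening: 0.728
```

carry_out(
  deltas=[
    [50, [0, 0, -4], [0, 0, 0]],
    [50, [0, 0, -14], [0, 0, 0]],
    [50, [0, 0, -26], [0, 0, 0]],
    [50, [0, 0, -36], [0, 0, 0]],
    [50, [0, 0, -40], [0, 0, 0]],
    [50, [0, 0, -40], [0, 0, 0]],
    [50, [0, 0, -40], [0, 0, 0]],
    [50, [0, 0, -40], [0, 0, 0]],
    [50, [0, 0, -40], [0, 0, 0]],
  ],
)

```text
time_s: 12.52
tool_pos: [0.5287, 0.0567, 0.0127]
tcp_rot: [-0.0, 0.572, 0.82, -0.0]
ft_force: [0.7, -0.3, 0.2]
opening: 0.725
```

```bash
python3 -c "
from h import *
F=[]
for i in range(3):
    d=ctrl.read_camera('side');s=ctrl.get_state();F.append(s['ft_force']);
print(np.round(F,2),s['opening'])
m=np.zeros((400,640),bool);m[100:240,270:390]=1
P=cloud(d,m)*1000;q=P[np.linalg.norm(P[:,:2]-[529,57],axis=1)<45];print(np.histogram(q[:,2],np.arange(0,110,5))[0])
cv2.imwrite('pics/d.png',cv2.resize(d['img'][90:240,240:400],(640,600),interpolation=cv2.INTER_CUBIC)[:,:,::-1])
"
```

```text
[[-1.09 -0.12 -0.68]
 [ 0.06 -0.12 -1.02]
 [ 0.22  0.94 -1.61]] 0.7260774201433935
[271   0   0   0   0   0   0   0  28  39  47  40  37  36  46 453 193  31
  31  34  34]
```

View pics/d.png

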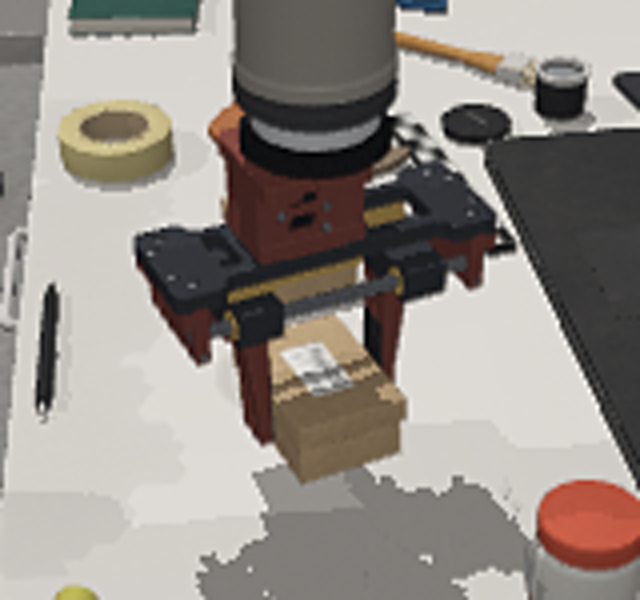

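The picture shows box B held in the jaws at about (335,410), clear of the desk. It reads about 0.8 N, so it is the light box. I'll set it back down.

carry_out(
  deltas=[
    [50, [0, 0, 8], [0, 0, 0]],
    [50, [0, 0, 20], [0, 0, 0]],
    [50, [0, 0, 31], [0, 0, 0]],
    [50, [0, 0, 37], [0, 0, 0]],
    [50, [0, 0, 39.5], [0, 0, 0]],
    [50, [0, 0, 40], [0, 0, 0]],
    [50, [0, 0, 40], [0, 0, 0]],
    [87.8, [0, 0, 40], [0, 0, 0]],
    [87.8, [0, 0, 40], [0, 0, 0]],
    [87.8, [0, 0, 40], [0, 0, 0]],
    [87.8, [0, 0, 40], [0, 0, 0]],
    [87.8, [0, 0, 30], [0, 0, 0]],
  ],
)

```text
time_s: 14.18
tool_pos: [0.5283, 0.0566, -0.0173]
tcp_rot: [-0.001, 0.572, 0.82, -0.001]
ft_force: [0.4, 0.3, 0.8]
opening: 1.0
```

```bash
python3 -c "
from h import *
go(529.5,279.2,60,20.2)"
```

```text
t 14.18 pos [528.3  56.6 -17.3] d [208.4  78.  -77.3] w [-0.002 -0.     0.   ] F [0.38 0.28 0.85] open 87.8
```

carry_out(
  deltas=[
    [87.8, [0, 0, -25], [0, 0, 0]],
    [87.8, [0, 0, -55], [0, 0, 0]],
    [87.8, [15, 6, -77], [0, 0, 0]],
    [87.8, [55, 20, -77], [0, 0, 0]],
    [87.8, [105, 39, -77], [0, 0, 0]],
    [87.8, [155, 58, -77], [0, 0, 0]],
    [87.8, [192, 71, -77], [0, 0, 0]],
    [87.8, [208.5, 78, -77], [0, 0, 0]],
    [87.8, [208.5, 78, -77], [0, 0, 0]],
    [87.8, [208.5, 78, -77], [0, 0, 0]],
  ],
)

```text
time_s: 15.42
tool_pos: [0.5305, 0.2767, 0.06]
tcp_rot: [0.0, 0.573, 0.819, -0.001]
ft_force: [-0.1, -0.3, -0.6]
opening: 1.001
```

```bash
python3 -c "
from h import *
go(529.5,279.2,-27,20.2)
c=ctrl.read_camera('top');print(boxfit(c,(263,322,182,232)))"
```

```text
t 15.43 pos [530.5 276.7  60. ] d [ 2.7 -0.  87. ] w [-0.     0.001 -0.002] F [-0.14 -0.33 -0.61] open 87.9
(((528.098876953125, 56.70806121826172), (64.2470703125, 89.48005676269531), 20.217323303222656), 1164, np.float64(0.040561172912158966))
```

carry_out(
  deltas=[
    [87.8, [0, 0, 25], [0, 0, 0]],
    [87.8, [0, 0, 50], [0, 0, 0]],
    [87.8, [0, 0, 70], [0, 0, 0]],
    [87.8, [0, 0, 82], [0, 0, 0]],
    [87.8, [0, 0, 87], [0, 0, 0]],
    [87.8, [0, 0, 87], [0, 0, 0]],
    [60, [0, 0, 87], [0, 0, 0]],
    [50, [0, 0, 87], [0, 0, 0]],
    [50, [0, 0, 87], [0, 0, 0]],
    [50, [0, 0, 87], [0, 0, 0]],
  ],
  grip_force=40,
)

```text
time_s: 16.73
tool_pos: [0.5301, 0.2795, -0.0266]
tcp_rot: [-0.0, 0.572, 0.82, 0.0]
ft_force: [-1.6, -0.0, 3.0]
opening: 0.728
```

carry_out(
  deltas=[
    [50, [0, 0, -4], [0, 0, 0]],
    [50, [0, 0, -14], [0, 0, 0]],
    [50, [0, 0, -28], [0, 0, 0]],
    [50, [0, 0, -42], [0, 0, 0]],
    [50, [0, 0, -58], [0, 0, 0]],
    [50, [0, 0, -74], [0, 0, 0]],
    [50, [0, 0, -85], [0, 0, 0]],
    [50, [0, 0, -90], [0, 0, 0]],
    [50, [0, 0, -90], [0, 0, 0]],
  ],
)

```text
time_s: 17.85
tool_pos: [0.5301, 0.2794, 0.0631]
tcp_rot: [0.0, 0.572, 0.82, 0.0]
ft_force: [-0.0, -0.1, -4.4]
opening: 0.725
```

```bash
python3 -c "
from h import *
go(548,-270.3,63,86.6)"
```

```text
t 17.85 pos [530.1 279.4  63.1] d [-522.  -173.2    0. ] w [ 0.     0.    -1.158] F [-0.03 -0.07 -4.41] open 63.7
```

carry_out(
  deltas=[
    [50, [-8, -3, 0], [0, 0, 0.03]],
    [50, [-27, -9, 0], [0, 0, 0.1]],
    [50, [-51, -17, 0], [0, 0, 0.19]],
    [50, [-80, -26, 0], [0, 0, 0.3]],
    [50, [-110, -36, 0], [0, 0, 0.42]],
    [50, [-140, -46, 0], [0, 0, 0.53]],
    [50, [-170, -56, 0], [0, 0, 0.65]],
    [50, [-200, -66, 0], [0, 0, 0.76]],
    [50, [-228, -76, 0], [0, 0, 0.87]],
    [50, [-248, -82, 0], [0, 0, 0.94]],
    [50, [-258, -86, 0], [0, 0, 0.98]],
    [50, [-260, -86, 0], [0, 0, 0.99]],
  ],
)

```text
time_s: 19.35
tool_pos: [0.5392, 0.0054, 0.0629]
tcp_rot: [-0.0, 0.893, 0.45, -0.0]
ft_force: [0.6, 1.1, -5.5]
opening: 0.722
```

```bash
python3 -c "
from h import *
go(548,-270.3,63,-93.4);print(ctrl.get_state()['joints'])"
```

```text
t 19.35 pos [539.2   5.4  62.9] d [-2.163e+02  1.713e+02 -2.000e-01] w [-0.     0.     0.992] F [ 0.65  1.06 -5.52] open 63.4
[-0.5529301   0.46364849  0.54554045  2.01828921 -0.34757294  0.75026592
 -0.43449576]
```

carry_out(
  deltas=[
    [50, [-3, 3, 0], [0, 0, 0.03]],
    [50, [-13, 10, 0], [0, 0, 0.08]],
    [50, [-30, 24, 0], [0, 0, 0.16]],
    [50, [-53, 42, 0], [0, 0, 0.26]],
    [50, [-80, 63, 0], [0, 0, 0.37]],
    [50, [-108, 86, 0], [0, 0, 0.49]],
    [50, [-136, 108, 0], [0, 0, 0.62]],
    [50, [-164, 130, 0], [0, 0, 0.74]],
    [50, [-187, 148, 0], [0, 0, 0.85]],
    [50, [-204, 161, 0], [0, 0, 0.93]],
    [50, [-214, 169, 0], [0, 0, 0.98]],
    [50, [-216, 171, 0], [0, 0, 0.992]],
  ],
)

```text
time_s: 20.85
tool_pos: [0.5479, -0.2704, 0.0628]
tcp_rot: [0.0, 1.0, -0.03, -0.0]
ft_force: [0.3, 0.7, -6.1]
opening: 0.726
```

```bash
python3 -c "
from h import *
c=ctrl.read_camera('top');d=ctrl.read_camera('side')
go(548,-270.3,-23,-93.4);print(ctrl.get_state()['joints'])
cv2.imwrite('pics/e.png',np.hstack([cv2.resize(c['img'][120:270,350:510],(400,375)),cv2.resize(d['img'][220:400,260:440],(400,375))])[:,:,::-1])"
```

```text
t 20.95 pos [ 548.3 -269.    62.7] d [-0.2  1.3 85.7] w [-0.001  0.     0.002] F [-0.11 -0.63 -5.44] open 63.7
[-0.19587364  0.64330146  0.77706235  1.85730037 -0.57704189  0.88174781
 -0.76484437]
```

View pics/e.png

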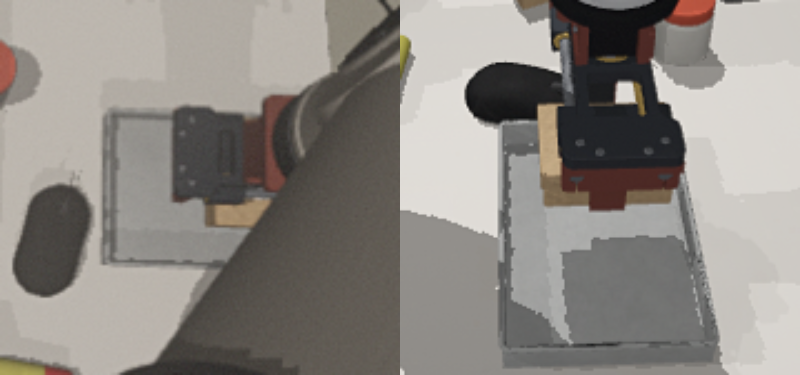

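```bash
python3 -c "
from h import *
d=ctrl.read_camera('side')
m=np.zeros((400,640),bool);m[220:400,260:440]=1
P=cloud(d,m)*1000
Q=P[(P[:,2]>85)&(P[:,2]<133)&(P[:,1]<-200)&(P[:,1]>-320)]
hsv=0
print(np.histogram(Q[:,2],np.arange(85,135,5))[0])
k=Q[Q[:,2]<110];print(np.percentile(k,[1,5,50,95,99],axis=0).round(1))
T=P[(P[:,2]<8)&(P[:,1]<-150)];print(np.percentile(T[:,0],[1,99]))
"
```

```text
[  0  72  90 103  92  45  56  43 285]
[[ 508.  -309.6   90.7]
 [ 510.9 -309.2   91.8]
 [ 544.3 -298.9  100.8]
 [ 587.  -295.5  108.7]
 [ 590.3 -294.4  109.8]]
[404.4053404  722.07047549]
```

carry_out(
  deltas=[
    [50, [0, 0, 8], [0, 0, 0]],
    [50, [0, 0, 22], [0, 0, 0]],
    [50, [0, 0, 38], [0, 0, 0]],
    [50, [0, 0, 52], [0, 0, 0]],
    [50, [0, 0, 62], [0, 0, 0]],
    [50, [0, 0, 66], [0, 0, 0]],
    [50, [0, 0, 66], [0, 0, 0]],
  ],
)

```text
time_s: 21.88
tool_pos: [0.5482, -0.2698, -0.0032]
tcp_rot: [0.0, 1.0, -0.029, -0.0]
ft_force: [-0.1, 0.1, -5.9]
opening: 0.728
```

```bash
python3 -c "
from h import *
d=ctrl.read_camera('side')
go(548,-270.3,-24.6,-93.4)
m=np.zeros((400,640),bool);m[220:400,260:440]=1
P=cloud(d,m)*1000
Q=P[(P[:,2]>32)&(P[:,2]<62)&(P[:,1]<-200)&(P[:,1]>-320)]
print(np.percentile(Q,[1,5,50,95,99],axis=0).round(1))
cv2.imwrite('pics/f.png',cv2.resize(d['img'][220:400,260:440],(600,600))[:,:,::-1])"
```

```text
t 21.93 pos [ 548.4 -269.9   -2.8] d [-0.4  0.4 21.8] w [ 0.    -0.     0.001] F [ 0.1  -0.32 -5.23] open 63.7
[[ 480.2 -310.9   32.1]
 [ 506.2 -310.4   32.6]
 [ 517.3 -298.8   43.7]
 [ 557.6 -245.4   61.8]
 [ 617.4 -233.7   61.9]]
```

View pics/f.png

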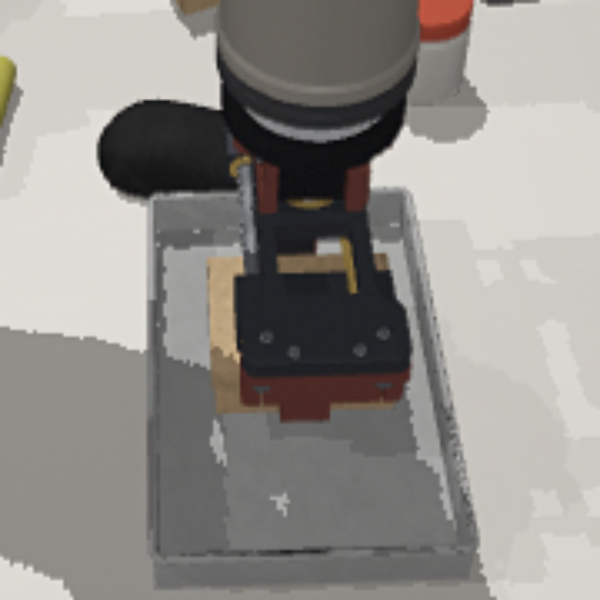

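The box (about (215–405, 255–410) in the crop) is centred inside the tray walls. I'll lower it the last 22 mm slowly.

carry_out(
  deltas=[
    [50, [0, 0, 6], [0, 0, 0]],
    [50, [0, 0, 13], [0, 0, 0]],
    [50, [0, 0, 17], [0, 0, 0]],
    [50, [0, 0, 19.5], [0, 0, 0]],
    [50, [0, 0, 21], [0, 0, 0]],
    [50, [0, 0, 21.5], [0, 0, 0]],
    [50, [0, 0, 21.5], [0, 0, 0]],
  ],
)

```text
time_s: 22.8
tool_pos: [0.5483, -0.2698, -0.0244]
tcp_rot: [0.0, 1.0, -0.029, 0.0]
ft_force: [0.7, 0.5, -4.4]
opening: 0.727
```

carry_out(
  deltas=[
    [50, [0, 0, 0.6], [0, 0, 0]],
    [50, [0, 0, 1.2], [0, 0, 0]],
    [50, [0, 0, 1.2], [0, 0, 0]],
  ],
)

```text
time_s: 23.18
tool_pos: [0.5483, -0.2697, -0.0245]
tcp_rot: [-0.0, 1.0, -0.029, 0.0]
ft_force: [-3.6, 4.3, 9.6]
opening: 0.726
```

Contact confirmed. I'll release and retreat.

carry_out(
  deltas=[
    [87.8, [0, 0, -0.8], [0, 0, 0]],
    [87.8, [0, 0, -1], [0, 0, 0]],
    [87.8, [0, 0, -1], [0, 0, 0]],
    [87.8, [0, 0, -1], [0, 0, 0]],
    [87.8, [0, 0, -8], [0, 0, 0]],
    [87.8, [0, 0, -25], [0, 0, 0]],
    [87.8, [0, 0, -55], [0, 0, 0]],
    [87.8, [0, 0, -95], [0, 0, 0]],
    [87.8, [0, 0, -140], [0, 0, 0]],
    [87.8, [0, 0, -165], [0, 0, 0]],
    [87.8, [0, 0, -170], [0, 0, 0]],
    [87.8, [0, 0, -170], [0, 0, 0]],
  ],
)

```text
time_s: 24.68
tool_pos: [0.5481, -0.2694, 0.1442]
tcp_rot: [-0.0, 1.0, -0.029, 0.0]
ft_force: [0.5, 0.1, -0.6]
opening: 1.004
```

```bash
python3 -c "
from h import *
c=ctrl.read_camera('top');d=ctrl.read_camera('side')
s=ctrl.get_state();print(s['time_s'],s['tool_pos'],s['ft_force'])
print(boxfit(c,(263,322,182,232)))
m=np.zeros((400,640),bool);m[220:400,260:440]=1
P=cloud(d,m);Q=P[(P[:,2]>.034)&(P[:,2]<.05)&(P[:,1]<-.2)];print(rect(Q),len(Q),np.percentile(Q[:,2],[5,50,95]))
cv2.imwrite('pics/g.png',d['img'][:,:,::-1])"
```

```text
24.775 [ 0.5475025  -0.26919587  0.14315571] [-0.53175153 -0.11036197 -0.43403216]
(((528.1400146484375, 56.658241271972656), (64.47615814208984, 89.02841186523438), 20.069272994995117), 1166, np.float64(0.040707311417930034))
((551.0824584960938, -269.373291015625), (66.20672607421875, 89.07709503173828), 86.47175598144531) 2034 [0.03850822 0.04228009 0.04389916]
```

View pics/g.png

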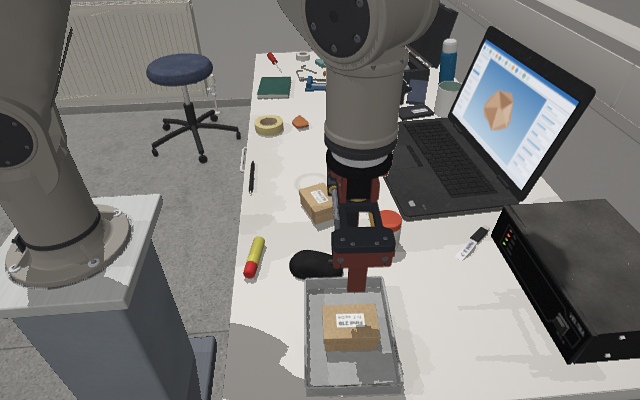

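The heavy box lies flat in the tray at (351,327), the light box is where it stood, and the gripper is clear. Handing in.

```bash
python3 -c "
from station import ctrl
print(ctrl.finish_job())"
```

```text
the job is handed in; nothing more can be done
None
```

The heavier box is lying flat in the grey tray and the lighter one is back on the desk where it stood. I handed the job in after about 25 s of the 58 s allowed; it reports no verdict.

**What I did:** I lifted the left box first, which read about 5.4 N, so about 0.55 kg, and set it back. I then lifted the other box, which read about 0.8 N, and set it back. Last, I lifted the left box again and laid it in the tray, with its short side along the tray's long side.

**Final checks:**
- **Heavy box:** its centre is about 3 mm from the tray centre, turned to match the tray, with its top 42 mm above the desk. That is the expected height for a box resting on the tray floor.
- **Light box:** it is within about 1 mm of where it started.
- **Gripper:** it is open and well clear of everything.

**What disagreed:** the reported tool height was about 34 mm lower than the true fingertip height, as measured by the side camera. My first grasp therefore closed just above the lid of the left box, without moving it. I corrected for this offset in every later move. The wrist force peaked at about 11 N when the box touched the tray floor.

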